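Set the carton stop, bringing it up to the mark from the collar side

ROBOT

A 6-joint arm with a two-finger parallel gripper is mounted at the origin on the work surface. World frame = base frame: x ahead of the robot, y to its left, z up, the work surface at z = 0. Lengths are in m, angles in rad, forces in N, time in s.
With the tool pointing down it reaches from about 0.375 to 0.975 m from the base axis. Payload 3.8 kg.
Tool frame: the origin (TCP) lies at the very end of the fingers, on their centre line; the grasp point (between the pads) lies 19 mm behind it (bot.grip_point_offset is the distance from the TCP to the grasp point, in m); z points along the fingers, x is the direction in which the jaws open and shut, and the axes are right-handed (so a half turn about z gives the same grasp; the last joint's range is limited). The gripper opens to 85 mm and grips with 20 to 120 N. Pads are 22 mm wide; open, the fingers measure 114 mm over their backs; the gripper's body (76 mm by 85 mm) begins 54 mm behind the grasp point. The pads swing forward as they close: fully open they stand 13 mm farther back than shut.
Start: joints at [1.065, 0.264, 1.604, -0, 1.274, -0.037], TCP at [0.305, 0.602, 0.231] pointing down, gripper open.
Joint ranges: [-2.63, 2.63], [-0.94, 2.18], [0.31, 2.57], [-1.31, 4.45], [0, 2.66], [-2.55, 2.55]. Speed limits (rad/s): [2.57, 2.57, 3.14, 3.14, 3.14, 3.14].

INTERFACE

Orientations are given as a rotation vector (axis times angle).
In Python, from workcell import bot, read_camera gives the robot as it stands.
- The arm moves only by the tool arm_command, never from a script. Its argument "rows" is a list of rows, each an object with "delta_rot": the turn, a rotation vector about the tool's x, y, z in rad, a list of three; "xyz": the shift along the tool's x, y, z in m, a list of three; "gripper": the finger opening in m, from 0 to 0.0854. A call has 1 to 12 rows; each row shifts and turns the commanded pose from where the row before left it, along the tool's axes as they then stand; what a row does not reach is not made up. A row lasts 1/10 s, in which the tool goes at most 50 mm and 8.59 degrees, less where a joint would pass 70% of its speed; a pose out of reach is approached as far as the arm can. A call is refused whole if a number of a shift passes 0.05 or a number of a turn 0.15, either way. A call with a gripper value outside its range is refused whole. The fingers move at their own pace and stop on an object; "force" is the grip in N (left out, the last holds). Time passes only in rows, so rows that do not move let the fingers close. It gives the time, the measured TCP pose, the force and the opening at its end, in the units of the state.
- bot.read_state(): the state, without advancing time (a new reading comes with each control period).
- read_camera(name): name is "scene" or "top" or "wrist"; returns a dict with "pixels" (480x640x3 uint8, red, green, blue), "range_z" (480x640 float32, m along the optical axis (not along the pixel's ray), 0 where there is no reading), "intrinsics" (3x3 intrinsics, pixels), "dist_coeffs" ([k1, k2, p1, p2, k3] as OpenCV has them; the pictures are not rectified), "camera_from_world" (4x4, takes a point from world to camera coordinates). Camera axes: x right, y up, looking along -z (the intrinsics and any distortion apply to the point x, -y, -z); pixel columns grow to the right and rows downward; lengths in m; the calibration is good to about 2 mm. A picture is of the moment at which its call begins.
- bot.finish_job(): hands the job in, once; it reports no verdict.
The state is a dict: "time": time; "q": joint angles; "joint_vel": joint speeds; "joint_torque": joint torques, N m; "tool_pos": TCP position; "tcp_rot": TCP orientation; "wrist_force": force on the tool from outside, world axes, zero at the start; "torque": the same for the moment, N m; "width": opening from 0.0 (shut) to 1.0 (fully open).
Only numpy, scipy, OpenCV 4.12 (cv2) and the standard library are available. Lean on these libraries where they do the work, as an engineer would, in place of code of your own. Each camera call takes 0.05 s, during which the arm holds its last target.

TASK

Set the carton stop on the packing bench: nudge its upright drive tab (don't clamp it in the gripper) until the carriage has run right back against the end collar, and seat it there for a moment with a firm push of about 12 to 15 N. Then push it forward so that its pointer comes up to the index mark from the collar side only, without running past it, and leave it on the mark with the tab's play still taken up forwards. Never push harder than about 20 N, and leave everything else on the bench where it is.

Things in the scene. Friction and masses are not known exactly. Their poses are not given: they have to be found in the camera images.
- gauge: Fixed grey gauge bed 150 x 360 x 12 mm; end blocks 52 mm high at y = -165 and +165 mm, a steel rod between, white scale on its +x side. Origin: centre of underside. Travel is along its y, forward = +y. The end collar (dark ring on the rod, 32 mm across) is clamped differently each time: against it the carriage's y on the bed is anywhere from -93 to -77 mm; find it by feel.
- carriage: Aluminium carriage 50 x 40 x 33 mm on the rod, white stop plate on its -x side; slides 170 mm forward from the rigid collar to a rigid dead end. Origin: its middle, on its underside, 15 mm above the bench; axes parallel to the gauge's. Friction about 5 N (a few N more if moved at 100 mm/s); no spring, it stays where left.
- tab (a point): Centre of the upright steel drive tab on the carriage: 34 (x) x 10 (y) x 48 mm, spanning 56.5 to 104.5 mm above the bench (parts under it reach 56.5 mm). Loose in its slot: its y in the carriage's frame runs from -6 mm (play taken up backwards, drives to the collar) to +6 mm (taken up forwards). In the play it moves at about 1 N, the carriage standing still, and stays where left.
- pointer (a point): Tip of the small steel pointer on the carriage's +x side, 47 mm in +x from the carriage's middle, at the same y as its middle, 22 mm above the bench.
- mark (a point): The index mark: the thin ridge in the middle of the dark steel clip (12 x 16 x 18 mm) standing on the bed's +x edge beside the scale; the pointer is on the mark when both have the same y in the gauge's frame. Axes parallel to the gauge's.
- vial_carton: Bystander: loose white carton 50 x 90 x 40 mm in front of the gauge; origin centre of underside.
- logger: Bystander: loose white temperature logger 45 x 75 x 20 mm beyond the gauge; origin centre of underside.
- marker: Bystander: loose felt pen 18 mm thick, 130 mm long along its y, in front of the gauge; origin on its underside.
- kit_box: Bystander: loose white box 100 x 130 x 60 mm on the right of the bench; origin centre of underside.
- tape_roll: Bystander: loose roll of clear tape 100 mm across, 48 mm high, lying flat on the left; origin centre of underside.
- spray_bottle: Bystander: loose white bottle 64 mm across, 170 mm high, standing on the left; origin centre of underside.
- stapler: Bystander: loose stapler 130 x 34 x 41 mm on the right; origin centre of underside.

How it is judged:
On the way:
1. The carriage is run back and seated against the end collar: standing still well short of the mark, the tab's play taken up backwards, under a push of at least 9 N for 0.25 s (contact force between anything else and carriage above 9 N and linear speed of carriage below 0.003 m/s and y of tab in the frame of carriage below -0.004 m and y of pointer in the frame of mark below -0.04 m and y of carriage in the frame of gauge below -0.074 m), for 0.25 s.
At the end, for the whole second after the job is handed in: The carriage stands still with its pointer within 2 mm of the index mark along the travel, and the drive tab rests on the forward side of its play (more than 3.5 mm forward of its middle position on the carriage) (y of pointer in the frame of mark between -0.002 and 0.002 m and y of tab in the frame of carriage above 0.0035 m and linear speed of carriage below 0.003 m/s); the robot touches nothing.
It fails at once if The carriage or its tab is pushed or squeezed with more than 25 N (contact force between anything else and carriage above 25 N).
It fails at once if The carriage is driven forward past the mark: pointer more than 4 mm beyond it with the play taken up forwards (y of pointer in the frame of mark above 0.004 m and y of tab in the frame of carriage above 0.004 m).
It fails at once if A bystander is moved more than 15 mm (distance of any of vial_carton, logger, marker, kit_box, tape_roll, spray_bottle, stapler from where it was at the start of the episode above 0.015 m).
It also fails if it takes over 67 s, if anything falls off the work surface, if the arm or the gripper's body presses on something with over 40 N, if the wrist force passes 120 N, or if a joint passes its speed limit or range.

## Working session

There is one attempt and no reset: what is moved stays moved. The work goes in short steps, Python scripts to look and compute and a tool call to move; the robot and the scene stay as the last step left them, time stands still between calls to the robot, and variables do not carry over. Pictures are saved under pics/ and viewed, and the job is handed in when it is done.

Besides the shell and the picture viewer there is one more tool, called after "Emit:" as a command line: name --argument value ..., lists and objects as JSON in quotes. arm_command: Moves the arm, as the interface text tells. Its arguments: {"type":"object","properties":{"rows":{"type":"array","items":{"type":"object","properties":{"delta_rot":{"type":"array","items":{"type":"number"}},"xyz":{"type":"array","items":{"type":"number"}},"gripper":{"type":"number"}}}},"force":{"type":"number"}},"required":["rows"]}

```bash
ls; mkdir -p pics; cat > h.py <<'E'
import numpy as np, cv2, json
from workcell import bot, read_camera
def grab(n):
    c=read_camera(n); np.savez('%s.npz'%n,**c); return c
def pts(c):
    # world points for all pixels
    d=np.asarray(c['range_z']);K=np.asarray(c['intrinsics']);D=np.asarray(c['dist_coeffs'],float)
    h,w=d.shape;u,v=np.meshgrid(np.arange(w),np.arange(h))
    n=cv2.undistortPoints(np.stack([u,v],-1).reshape(-1,1,2).astype(float),K,D).reshape(h,w,2)
    P=np.stack([n[...,0]*d,-n[...,1]*d,-d,np.ones_like(d)],-1)
    T=np.linalg.inv(np.asarray(c['camera_from_world']))
    W=(P@T.T)[...,:3]; W[d<=0]=np.nan
    return W
def proj(c,X):
    T=np.asarray(c['camera_from_world']);X=np.atleast_2d(X)
    p=X@T[:3,:3].T+T[:3,3]; q=p*[1,-1,-1]
    return cv2.projectPoints(q,np.zeros(3),np.zeros(3),np.asarray(c['intrinsics']),np.asarray(c['dist_coeffs'],float))[0].reshape(-1,2)
def save(img,n): cv2.imwrite('pics/'+n,cv2.cvtColor(np.ascontiguousarray(img),cv2.COLOR_RGB2BGR))
E
python3 - <<'E'
from h import *
for n in ['scene','top','wrist']:
    c=grab(n); save(c['pixels'],n+'0.png')
print(bot.read_state())
E
```

```text
pics
{'time': 0.15, 'q': array([ 1.06514106e+00,  2.64596119e-01,  1.60511306e+00, -8.93808711e-07,
        1.27372947e+00, -3.69496221e-02]), 'joint_vel': array([ 0.00116572, -0.00396201, -0.00412533,  0.00070547, -0.00071268,
        0.00022659]), 'joint_torque': array([ 6.54180858e-04, -5.15910351e+01, -3.67957199e+01, -1.03651714e-04,
        8.12519342e-03, -4.18504740e-06]), 'tool_pos': array([0.30465844, 0.60165957, 0.23020876]), 'tcp_rot': array([ 2.67579168e+00,  1.64439333e+00, -2.52346846e-03]), 'wrist_force': array([-0.42537233,  0.13463076, -0.67713078]), 'torque': array([-0.02186348,  0.01684682, -0.03602507]), 'width': 1.002987830597652}
```

View pics/scene0.png

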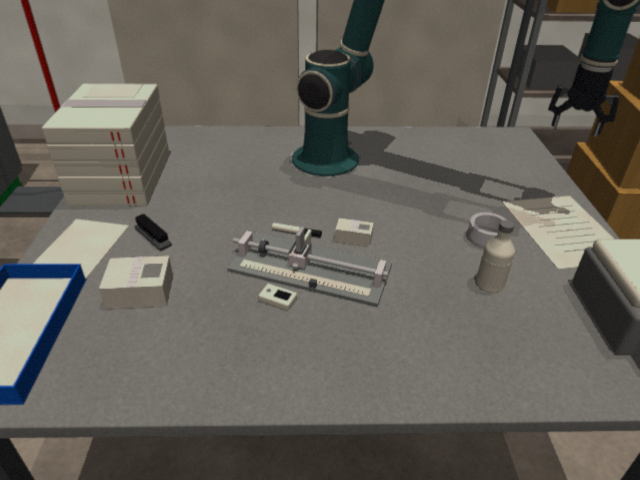

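View pics/top0.png

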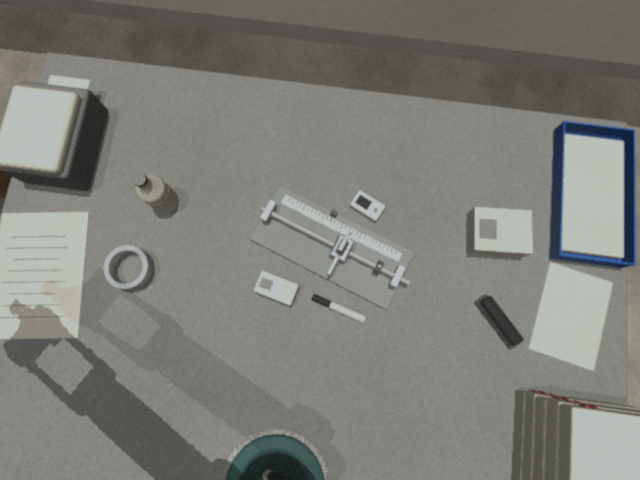

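View pics/wrist0.png

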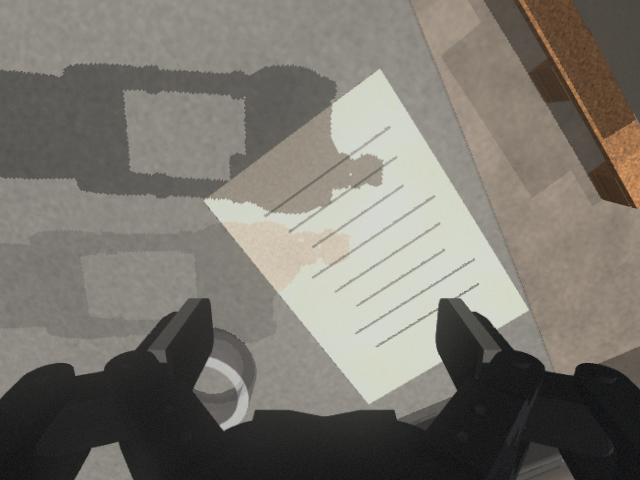

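The scene and top views show the gauge around (335,245) in the top view. The collar is near (378,267), the tab and carriage near (340,247), and the clip near (333,212). Forward runs to the upper left.

```bash
python3 - <<'E'
from h import *
c=dict(np.load('top.npz'));im=c['pixels']
W=pts(c)
crop=im[175:335,230:430]; save(cv2.resize(crop,None,fx=4,fy=3.75,interpolation=cv2.INTER_CUBIC)[:600],'topc.png')
c2=dict(np.load('scene.npz'));crop=c2['pixels'][210:320,215:405]; save(cv2.resize(crop,None,fx=4.2,fy=4.2,interpolation=cv2.INTER_CUBIC),'scenec.png')
print(W[300,450],W[247,340],W[212,333],W[267,378],W[210,268],W[275,397])
print(c['intrinsics'], c['dist_coeffs'], np.linalg.inv(c['camera_from_world'])[:3,3])
R=W[175:335,230:430]
z=R[...,2]; v=np.clip(z/0.12*255,0,255); v=np.nan_to_num(v).astype(np.uint8)
save(cv2.resize(cv2.applyColorMap(v,cv2.COLORMAP_JET),None,fx=4,fy=3.75,interpolation=cv2.INTER_NEAREST),'topz.png')
E
```

```text
[ 4.48900749e-01 -3.40884758e-01 -3.46188782e-04] [ 0.51956601 -0.07081606  0.10526695] [ 0.6129956  -0.04599769  0.03307428] [ 0.49584981 -0.16196197  0.04977141] [0.5922058  0.10181611 0.05560737] [ 0.48296175 -0.20518468  0.05426628]
[[454.94675999   0.         317.39604895]
 [  0.         454.94675999 235.93752918]
 [  0.           0.           1.        ]] [-0.00326208  0.          0.          0.          0.        ] [ 0.34388224 -0.04986601  1.06237211]
```

View pics/topc.png

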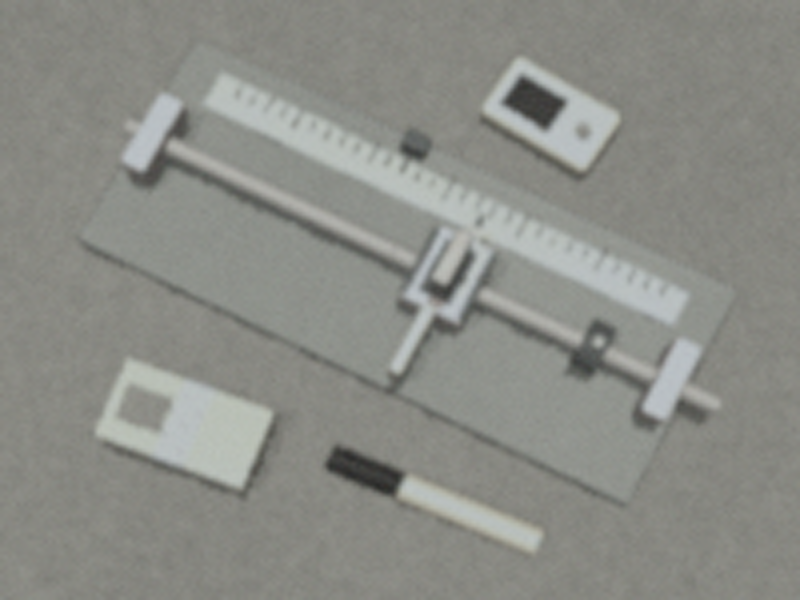

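View pics/scenec.png

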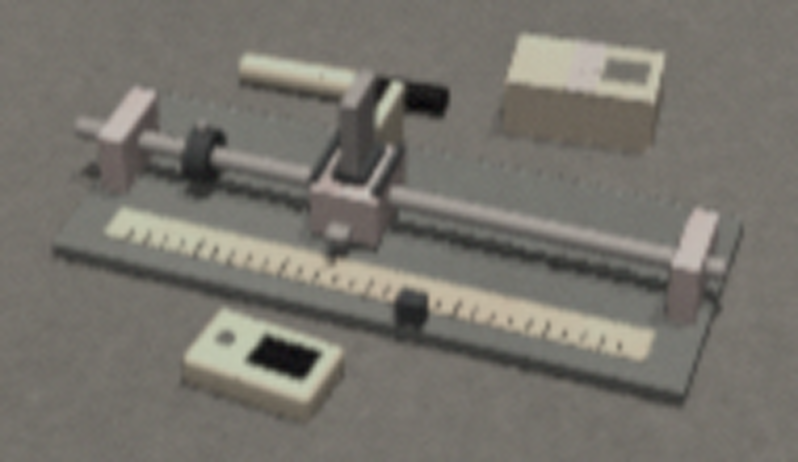

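View pics/topz.png

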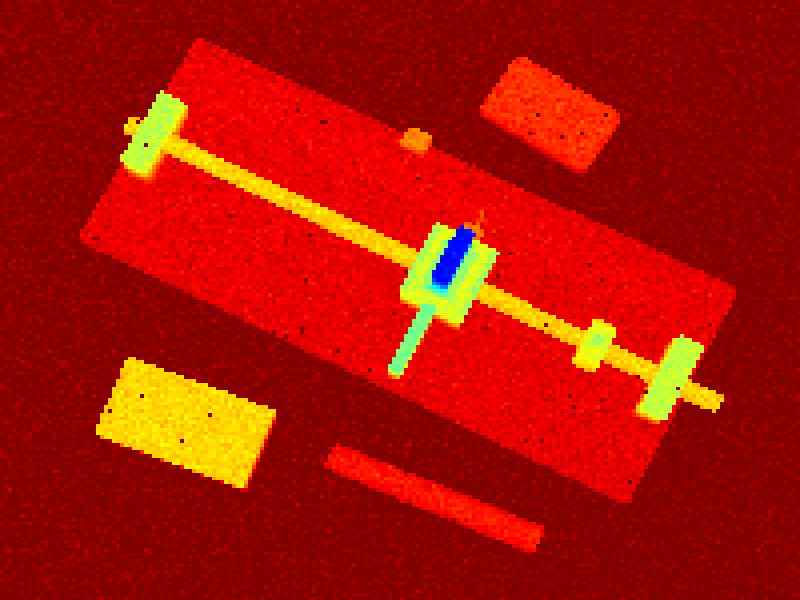

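```bash
cat >> h.py <<'E'
def fit(c):
    W=pts(c);z=W[...,2];x=W[...,0];y=W[...,1]
    roi=(np.abs(x-.54)<.22)&(np.abs(y+.05)<.25)
    m=roi&(z>.008)&(z<.016)
    m=cv2.morphologyEx(m.astype(np.uint8),cv2.MORPH_OPEN,np.ones((3,3)))
    n,l,s,_=cv2.connectedComponentsWithStats(m)
    i=1+np.argmax(s[1:,4]);m=l==i
    return W,cv2.minAreaRect(np.stack([x[m],y[m]],-1).astype(np.float32)),m
E
python3 - <<'E'
from h import *
c=dict(np.load('top.npz'))
W,r,m=fit(c);print(r)
th=np.deg2rad(r[2]); 
# gauge y axis: long direction, towards world +y
if r[1][0]>r[1][1]: d=np.array([np.cos(th),np.sin(th)])
else: d=np.array([-np.sin(th),np.cos(th)])
if d[1]<0:d=-d
ey=d;ex=np.array([d[1],-d[0]])
print('ey',ey,'ex',ex,'yaw',np.degrees(np.arctan2(-ey[0],ey[1])))
o=np.array(r[0])
G=np.stack([(W[...,:2]-o)@ex,(W[...,:2]-o)@ey,W[...,2]],-1)
def rep(n,mm):
    p=G[mm]; print(n,len(p),'min',np.percentile(p,3,0).round(4),'max',np.percentile(p,97,0).round(4),'mid',p.mean(0).round(4), (o+p[:,:2].mean(0)@np.stack([ex,ey])).round(4))
x,y,z=G[...,0],G[...,1],G[...,2]
inb=(abs(x)<.1)&(abs(y)<.2)
rep('tab',inb&(z>.095))
rep('blk+',inb&(z>.048)&(y>.15)&(z<.06)); rep('blk-',inb&(z>.048)&(y<-.15)&(z<.06))
rep('rod',inb&(z>.035)&(z<.047)&(abs(y)<.14)&(abs(x)<.03))
rep('clip',inb&(z>.022)&(z<.06)&(x>.055)&(abs(y)<.15))
rep('collar',inb&(z>.046)&(y<-.08)&(y>-.14))
rep('carr',inb&(z>.045)&(z<.06)&(y<.1)&(y>-.09))
E
```

```text
((0.5791643261909485, -0.06601570546627045), (0.35965055227279663, 0.0652555301785469), 70.45531463623047)
ey [0.33454193 0.94238087] ex [ 0.94238087 -0.33454193] yaw -19.544685363769528
tab 77 min [-0.0592 -0.0301  0.1008] max [-0.0266 -0.0205  0.1071] mid [-0.0434 -0.0254  0.1043] [ 0.5298 -0.0754]
blk+ 149 min [-0.066   0.157   0.0484] max [-0.0194  0.1722  0.0563] mid [-0.0429  0.1645  0.0525] [0.5938 0.1034]
blk- 166 min [-0.0671 -0.1723  0.0489] max [-0.0192 -0.1571  0.0556] mid [-0.0433 -0.1646  0.0521] [ 0.4833 -0.2067]
rod 7 min [-0.0295 -0.1206  0.0389] max [-0.0191 -0.0147  0.0467] mid [-0.0254 -0.0763  0.0429] [ 0.5297 -0.1294]
clip 114 min [ 0.0641 -0.066   0.0221] max [ 0.0981 -0.003   0.0251] mid [ 0.0819 -0.0334  0.0232] [ 0.6452 -0.1249]
collar 54 min [-0.0531 -0.1251  0.0466] max [-0.0334 -0.1124  0.0571] mid [-0.0433 -0.1184  0.05  ] [ 0.4988 -0.1631]
carr 319 min [-0.0874 -0.0449  0.0465] max [-0.0198 -0.0065  0.0592] mid [-0.048  -0.0257  0.0525] [ 0.5253 -0.0742]
```

```bash
cat >> h.py <<'E'
def frame(c):
    W=pts(c);z=W[...,2];x=W[...,0];y=W[...,1]
    o=np.array([.579,-.066])-.043*np.array([.942,-.3345]); th0=np.deg2rad(-19.54)
    ex=np.array([.9424,-.3345]);ey=np.array([.3345,.9424])
    P=W[...,:2]-o; gx=P@ex;gy=P@ey
    m=(z>.008)&(z<.016)&(abs(gx)<.09)&(abs(gy)<.195)
    m=cv2.morphologyEx(m.astype(np.uint8),cv2.MORPH_OPEN,np.ones((3,3)))>0
    r=cv2.minAreaRect(np.stack([x[m],y[m]],-1).astype(np.float32))
    th=np.deg2rad(r[2]);d=np.array([np.cos(th),np.sin(th)]) if r[1][0]>r[1][1] else np.array([-np.sin(th),np.cos(th)])
    if d[1]<0:d=-d
    ey=d;ex=np.array([d[1],-d[0]]);o=np.array(r[0])
    return W,o,ex,ey,r
E
python3 - <<'E'
from h import *
for n in ['top','scene']:
    c=dict(np.load(n+'.npz'))
    W,o,ex,ey,r=frame(c);print(n,r,'o',o,'yaw',np.degrees(np.arctan2(-ey[0],ey[1])))
    G=np.stack([(W[...,:2]-o)@ex,(W[...,:2]-o)@ey,W[...,2]],-1)
    def rep(n,mm):
        p=G[mm]; print(n,len(p),'min',np.percentile(p,3,0).round(4),'max',np.percentile(p,97,0).round(4),'mid',p.mean(0).round(4), (o+p[:,:2].mean(0)@np.stack([ex,ey])).round(4))
    x,y,z=G[...,0],G[...,1],G[...,2]
    inb=(abs(x)<.1)&(abs(y)<.2)
    rep('tab',inb&(z>.095))
    rep('blk+',inb&(z>.048)&(y>.15)&(z<.06)); rep('blk-',inb&(z>.048)&(y<-.15)&(z<.06))
    rep('clip',inb&(z>.02)&(z<.04)&(x>.055)&(x<.09)&(abs(y)<.15))
    rep('collar',inb&(z>.046)&(y<-.08)&(y>-.14))
    rep('carr',inb&(z>.045)&(z<.053)&(y<.1)&(y>-.08)&(x>-.025))
    rep('ptr',inb&(z>.018)&(z<.04)&(y<.1)&(y>-.08)&(x>.03)&(x<.055))
    # bystanders
    for nm,(a,b) in {'carton':((-.2,.2),0)}.items(): pass
E
```

```text
top ((0.5392615795135498, -0.051705703139305115), (0.35964474081993103, 0.15084247291088104), 70.30290985107422) o [ 0.53926158 -0.0517057 ] yaw -19.697090148925778
tab 77 min [-0.0167 -0.0302  0.1008] max [ 0.0158 -0.0207  0.1071] mid [-0.0009 -0.0255  0.1043] [ 0.5298 -0.0754]
blk+ 149 min [-0.0241  0.1569  0.0484] max [0.0225 0.1721 0.0563] mid [-0.0009  0.1644  0.0525] [0.5938 0.1034]
blk- 166 min [-0.0242 -0.1725  0.0489] max [ 0.0236 -0.1572  0.0556] mid [-0.0004 -0.1647  0.0521] [ 0.4833 -0.2067]
clip 41 min [0.0639 0.0221 0.0212] max [0.0751 0.0366 0.0331] mid [0.069  0.0293 0.0294] [ 0.6141 -0.0473]
collar 54 min [-0.0104 -0.1253  0.0466] max [ 0.0093 -0.1126  0.0571] mid [-0.0006 -0.1185  0.05  ] [ 0.4988 -0.1631]
carr 168 min [-0.024  -0.0425  0.0462] max [ 0.0235 -0.0083  0.0523] mid [-0.0031 -0.0256  0.0493] [ 0.5277 -0.0747]
ptr 26 min [ 0.031  -0.059   0.0184] max [0.0518 0.0585 0.0307] mid [ 0.0389 -0.021   0.024 ] [ 0.5688 -0.0846]
scene ((0.537445604801178, -0.05281682312488556), (0.36040717363357544, 0.15422147512435913), 70.49353790283203) o [ 0.5374456  -0.05281682] yaw -19.506462097167972
tab 60 min [-0.0148 -0.0293  0.096 ] max [ 0.0186 -0.0197  0.1066] mid [ 0.0031 -0.024   0.1019] [ 0.5324 -0.0765]
blk+ 108 min [-0.0211  0.1581  0.049 ] max [0.0248 0.1727 0.0542] mid [0.0023 0.1653 0.0514] [0.5948 0.1022]
blk- 90 min [-0.023  -0.171   0.0488] max [ 0.0234 -0.1564  0.0542] mid [ 0.0012 -0.1639  0.0511] [ 0.4838 -0.2077]
clip 48 min [0.0642 0.023  0.0214] max [0.0772 0.0381 0.0304] mid [0.072  0.0307 0.0268] [ 0.6156 -0.048 ]
collar 38 min [-0.0052 -0.1259  0.0468] max [ 0.0133 -0.1113  0.0559] mid [ 0.0031 -0.1176  0.0494] [ 0.5011 -0.1647]
carr 130 min [-0.0152 -0.0445  0.0454] max [ 0.0263 -0.0055  0.0523] mid [ 0.0111 -0.0243  0.0488] [ 0.5398 -0.0794]
ptr 27 min [ 0.0301 -0.0309  0.0209] max [ 0.0476 -0.0201  0.0296] mid [ 0.0366 -0.0256  0.0252] [ 0.5634 -0.0892]
```

```bash
python3 - <<'E'
from h import *
from scipy.spatial.transform import Rotation as R
s=bot.read_state();Rt=R.from_rotvec(s['tcp_rot']).as_matrix();print(Rt.round(3))
c=dict(np.load('wrist.npz'));T=np.linalg.inv(c['camera_from_world'])
print('cam in tool',(Rt.T@(T[:3,3]-s['tool_pos'])).round(3),'cam axes in tool',(Rt.T@T[:3,:3]).round(3),c['intrinsics'][0,0])
W=pts(dict(np.load('top.npz')))
for u,v in [(152,190),(127,267),(275,287),(338,308)]: print(W[v,u].round(3))
E
```

```text
[[ 0.452  0.892 -0.001]
 [ 0.892 -0.452 -0.002]
 [-0.002 -0.    -1.   ]]
cam in tool [ 0.    -0.07  -0.143] cam axes in tool [[ 1.     0.     0.002]
 [ 0.001 -0.961 -0.276]
 [ 0.001  0.276 -0.961]] 379.7969907605379
[0.586 0.346 0.125]
[0.425 0.418 0.   ]
[0.422 0.061 0.041]
[ 0.396 -0.086  0.017]
```

Emit:
arm_command --rows '[{"delta_rot": [0, 0, 0.1445], "xyz": [0, 0, 0], "gripper": 0}, {"delta_rot": [0, 0, 0.1445], "xyz": [0, 0, 0], "gripper": 0}, {"delta_rot": [0, 0, 0.1445], "xyz": [0, 0, 0], "gripper": 0}, {"delta_rot": [0, 0, 0.1445], "xyz": [0, 0, 0], "gripper": 0}, {"delta_rot": [0, 0, 0.1445], "xyz": [0, 0, 0], "gripper": 0}, {"delta_rot": [0, 0, 0.1445], "xyz": [0, 0, 0], "gripper": 0}, {"delta_rot": [0, 0, 0.1445], "xyz": [0, 0, 0], "gripper": 0}, {"delta_rot": [0, 0, 0.1445], "xyz": [0, 0, 0], "gripper": 0}, {"delta_rot": [0, 0, 0.1445], "xyz": [0, 0, 0], "gripper": 0}, {"delta_rot": [0, 0, 0.1445], "xyz": [0, 0, 0], "gripper": 0}, {"delta_rot": [0, 0, 0], "xyz": [0, 0, 0], "gripper": 0}]' --force 60

```text
time: 1.25
tool_pos: [0.3048, 0.6019, 0.2308]
tcp_rot: [3.095, -0.537, -0.0]
wrist_force: [-0.4, 0.4, -0.2]
width: 0.001
```

```bash
cat >> h.py <<'E'
from scipy.spatial.transform import Rotation as Rn
O=np.array([0.5392,-0.0518]);YAW=np.deg2rad(-19.65)
EX=np.array([np.cos(YAW),np.sin(YAW)]);EY=np.array([-np.sin(YAW),np.cos(YAW)])
def st():
    s=bot.read_state();p=s['tool_pos'];Rt=Rn.from_rotvec(s['tcp_rot']).as_matrix()
    f=s['wrist_force']
    print('t',s['time'],'gauge xy',((p[:2]-O)@EX).round(4),((p[:2]-O)@EY).round(4),'z',p[2].round(4),'F gx,gy,z',(f[:2]@EX).round(2),(f[:2]@EY).round(2),f[2].round(2),'w',round(s['width'],3),'q',s['q'].round(2))
    return s,p,Rt
E
python3 - <<'E'
from h import *
s,p,Rt=st();print(Rt.round(4))
t=np.r_[O+.02*EY,0.231]; print('shift',(Rt.T@(t-p)).round(4), 'EX tool',(Rt.T@np.r_[EX,0]).round(4))
E
```

```text
t 1.25 gauge xy -0.4406 0.5368 z 0.2308 F gx,gy,z -0.49 0.28 -0.23 w 0.001 q [1.07 0.26 1.6  0.   1.27 1.41]
[[ 9.416e-01 -3.367e-01 -5.000e-04]
 [-3.367e-01 -9.416e-01 -8.000e-04]
 [-2.000e-04  9.000e-04 -1.000e+00]]
shift [4.408e-01 5.167e-01 2.000e-04] EX tool [ 1.e+00 -4.e-04 -2.e-04]
```

Emit:
arm_command --rows '[{"xyz": [0.0315, 0.0369, 0], "gripper": 0}, {"xyz": [0.0315, 0.0369, 0], "gripper": 0}, {"xyz": [0.0315, 0.0369, 0], "gripper": 0}, {"xyz": [0.0315, 0.0369, 0], "gripper": 0}, {"xyz": [0.0315, 0.0369, 0], "gripper": 0}, {"xyz": [0.0315, 0.0369, 0], "gripper": 0}, {"xyz": [0.0315, 0.0369, 0], "gripper": 0}, {"xyz": [0.0315, 0.0369, 0], "gripper": 0}, {"xyz": [0.0315, 0.0369, 0], "gripper": 0}, {"xyz": [0.0315, 0.0369, 0], "gripper": 0}, {"xyz": [0.0315, 0.0369, 0], "gripper": 0}, {"xyz": [0.0315, 0.0369, 0], "gripper": 0}]'

```text
invalid input
```

Emit:
arm_command --rows '[{"xyz": [0.0315, 0.0369, 0], "gripper": 0}, {"xyz": [0.0315, 0.0369, 0], "gripper": 0}, {"xyz": [0, 0, 0], "gripper": 0}, {"xyz": [0, 0, 0], "gripper": 0}]'

```text
invalid input
```

```bash
python3 - <<'E'
from h import *
s,p,Rt=st();print(Rt.round(4))
c=grab('wrist');save(c['pixels'],'wrist1.png')
c=grab('scene');save(cv2.resize(c['pixels'][180:320,215:405],None,fx=4,fy=4),'scene1.png')
E
```

```text
t 1.25 gauge xy -0.4406 0.5368 z 0.2308 F gx,gy,z -0.49 0.28 -0.23 w 0.001 q [1.07 0.26 1.6  0.   1.27 1.41]
[[ 9.416e-01 -3.367e-01 -5.000e-04]
 [-3.367e-01 -9.416e-01 -8.000e-04]
 [-2.000e-04  9.000e-04 -1.000e+00]]
```

View pics/wrist1.png

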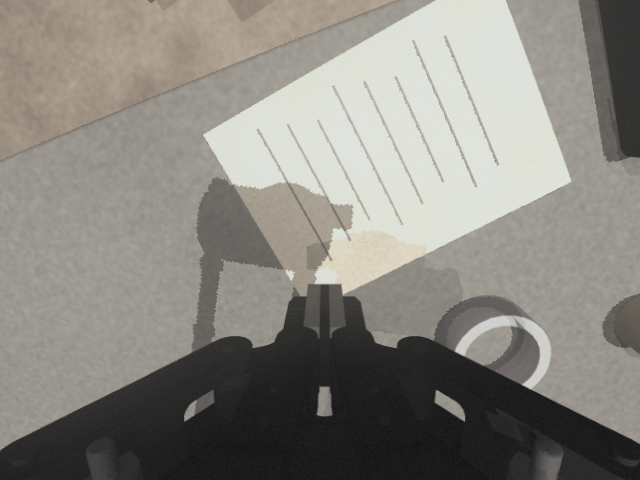

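View pics/scene1.png

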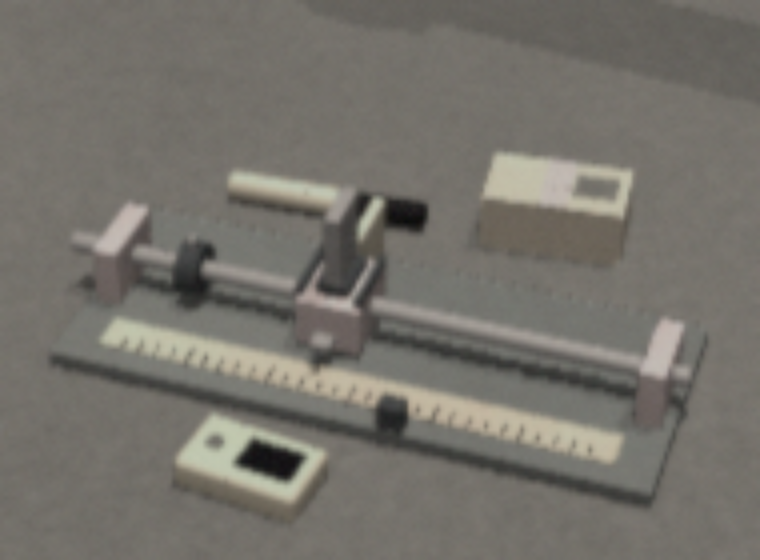

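The moves were refused because every row needs delta_rot. The wrist picture shows the fingers shut, with the tips at about (325,290).

Emit:
arm_command --rows '[{"delta_rot": [0, 0, 0], "xyz": [0.0315, 0.0369, 0], "gripper": 0}, {"delta_rot": [0, 0, 0], "xyz": [0.0315, 0.0369, 0], "gripper": 0}, {"delta_rot": [0, 0, 0], "xyz": [0.0315, 0.0369, 0], "gripper": 0}, {"delta_rot": [0, 0, 0], "xyz": [0.0315, 0.0369, 0], "gripper": 0}, {"delta_rot": [0, 0, 0], "xyz": [0.0315, 0.0369, 0], "gripper": 0}, {"delta_rot": [0, 0, 0], "xyz": [0.0315, 0.0369, 0], "gripper": 0}, {"delta_rot": [0, 0, 0], "xyz": [0.0315, 0.0369, 0], "gripper": 0}, {"delta_rot": [0, 0, 0], "xyz": [0.0315, 0.0369, 0], "gripper": 0}, {"delta_rot": [0, 0, 0], "xyz": [0.0315, 0.0369, 0], "gripper": 0}, {"delta_rot": [0, 0, 0], "xyz": [0.0315, 0.0369, 0], "gripper": 0}, {"delta_rot": [0, 0, 0], "xyz": [0.0315, 0.0369, 0], "gripper": 0}, {"delta_rot": [0, 0, 0], "xyz": [0.0315, 0.0369, 0], "gripper": 0}]'

```text
time: 2.55
tool_pos: [0.5124, 0.0561, 0.2316]
tcp_rot: [-3.096, 0.531, -0.001]
wrist_force: [1.1, -0.2, -0.6]
width: -0.0
```

Emit:
arm_command --rows '[{"delta_rot": [0, 0, 0], "xyz": [0.0315, 0.0369, 0], "gripper": 0}, {"delta_rot": [0, 0, 0], "xyz": [0.0315, 0.0369, 0], "gripper": 0}, {"delta_rot": [0, 0, 0], "xyz": [0, 0, 0], "gripper": 0}, {"delta_rot": [0, 0, 0], "xyz": [0, 0, 0], "gripper": 0}]'

```text
time: 2.95
tool_pos: [0.5465, -0.0337, 0.231]
tcp_rot: [-3.095, 0.538, 0.001]
wrist_force: [-0.1, 0.1, 0.2]
width: -0.002
```

```bash
python3 - <<'E'
from h import *
s,p,Rt=st();print(Rt.round(4))
c=grab('wrist');save(c['pixels'],'wrist2.png')
t=np.r_[O+.02*EY,0.07]; print('shift',(Rt.T@(t-p)).round(4))
W=pts(c);G=np.stack([(W[...,:2]-O)@EX,(W[...,:2]-O)@EY,W[...,2]],-1);x,y,z=np.moveaxis(G,-1,0)
def rep(n,mm):
    q=G[mm];print(n,len(q),np.percentile(q,2,0).round(4),np.percentile(q,98,0).round(4),q.mean(0).round(4))
b=(abs(x)<.1)&(abs(y)<.16)
rep('clip',b&(z>.02)&(z<.04)&(x>.06)&(x<.08)&(y>0)&(y<.08))
rep('ptr',b&(z>.018)&(z<.03)&(x>.036)&(x<.055)&(y<.1))
rep('tab',b&(z>.098)&(z<.11)&(y<-.01)&(y>-.06))
rep('carr',b&(z>.044)&(z<.053)&(y>-.06)&(y<.01))
E
```

```text
t 2.95 gauge xy 0.0008 0.0195 z 0.231 F gx,gy,z -0.16 0.05 0.19 w -0.002 q [-0.11  0.02  1.88  0.    1.24  0.24]
[[ 9.414e-01 -3.372e-01 -7.000e-04]
 [-3.372e-01 -9.414e-01  6.000e-04]
 [-8.000e-04 -3.000e-04 -1.000e+00]]
shift [-0.0007 -0.0004  0.161 ]
clip 269 [0.0612 0.0201 0.0215] [0.0727 0.0358 0.032 ] [0.0664 0.0285 0.0295]
ptr 42 [ 0.0367 -0.0297  0.0182] [0.0505 0.0273 0.0256] [ 0.0407 -0.025   0.0237]
tab 375 [-0.0192 -0.0307  0.0984] [ 0.0138 -0.0219  0.1063] [-0.0051 -0.0241  0.1034]
carr 1012 [-0.0651 -0.0439  0.045 ] [ 0.0217 -0.0077  0.0525] [-0.0093 -0.0218  0.0493]
```

View pics/wrist2.png

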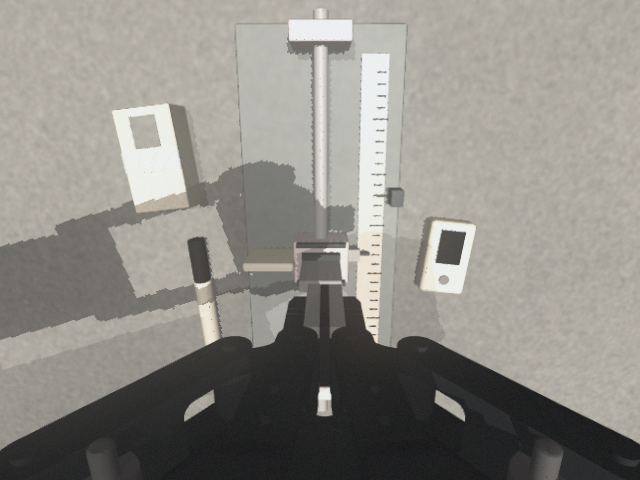

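The picture shows the clip at (396,197), the pointer tip near (368,254) and the tab top at (320,268). The fingers are clear in front of the tab, so I'm descending.

Emit:
arm_command --rows '[{"delta_rot": [0, 0, 0], "xyz": [0, 0, 0.04], "gripper": 0}, {"delta_rot": [0, 0, 0], "xyz": [0, 0, 0.04], "gripper": 0}, {"delta_rot": [0, 0, 0], "xyz": [0, 0, 0.04], "gripper": 0}, {"delta_rot": [0, 0, 0], "xyz": [0, 0, 0.038], "gripper": 0}, {"delta_rot": [0, 0, 0], "xyz": [0, 0, 0], "gripper": 0}, {"delta_rot": [0, 0, 0], "xyz": [0, 0.01, 0], "gripper": 0}, {"delta_rot": [0, 0, 0], "xyz": [0, 0.008, 0], "gripper": 0}, {"delta_rot": [0, 0, 0], "xyz": [0, 0.004, 0], "gripper": 0}, {"delta_rot": [0, 0, 0], "xyz": [0, 0, 0], "gripper": 0}, {"delta_rot": [0, 0, 0], "xyz": [0, 0, 0], "gripper": 0}]'

```text
time: 4.0
tool_pos: [0.54, -0.0538, 0.0747]
tcp_rot: [-3.095, 0.537, -0.004]
wrist_force: [0.4, 0.7, 0.7]
width: -0.0
```

```bash
python3 - <<'E'
from h import *
st()
c=grab('wrist');save(c['pixels'],'wrist3.png');grab('scene')
E
```

```text
t 4.0 gauge xy 0.0015 -0.0016 z 0.0747 F gx,gy,z 0.15 0.76 0.72 w -0.0 q [-0.15  0.17  2.03  0.    0.94  0.2 ]
```

View pics/wrist3.png

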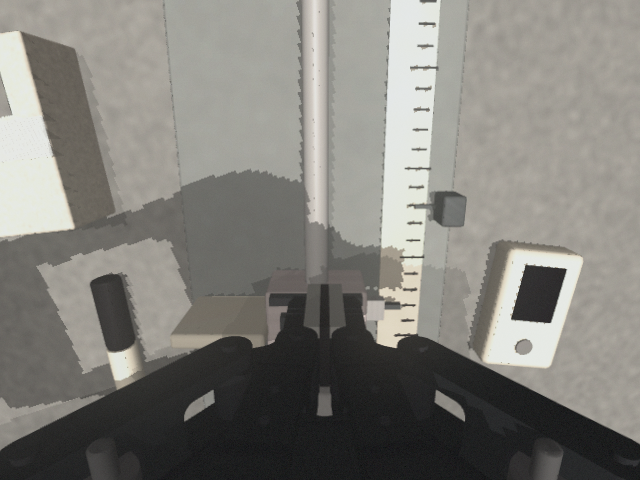

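Emit:
arm_command --rows '[{"delta_rot": [0, 0, 0], "xyz": [0, 0.003, 0], "gripper": 0}, {"delta_rot": [0, 0, 0], "xyz": [0, 0.003, 0], "gripper": 0}, {"delta_rot": [0, 0, 0], "xyz": [0, 0.003, 0], "gripper": 0}, {"delta_rot": [0, 0, 0], "xyz": [0, 0.003, 0], "gripper": 0}, {"delta_rot": [0, 0, 0], "xyz": [0, 0.004, 0], "gripper": 0}, {"delta_rot": [0, 0, 0], "xyz": [0, 0.004, 0], "gripper": 0}, {"delta_rot": [0, 0, 0], "xyz": [0, 0.004, 0], "gripper": 0}, {"delta_rot": [0, 0, 0], "xyz": [0, 0.004, 0], "gripper": 0}]'

```text
time: 4.9
tool_pos: [0.5299, -0.0788, 0.0732]
tcp_rot: [-3.093, 0.537, -0.0]
wrist_force: [2.2, 5.2, -1.2]
width: -0.004
```

```bash
python3 - <<'E'
from h import *
st()
c=grab('wrist');save(c['pixels'],'wrist4.png')
E
```

```text
t 4.9 gauge xy 0.0004 -0.0286 z 0.0732 F gx,gy,z 0.28 5.63 -1.24 w -0.004 q [-0.2   0.16  2.05  0.    0.94  0.15]
```

View pics/wrist4.png

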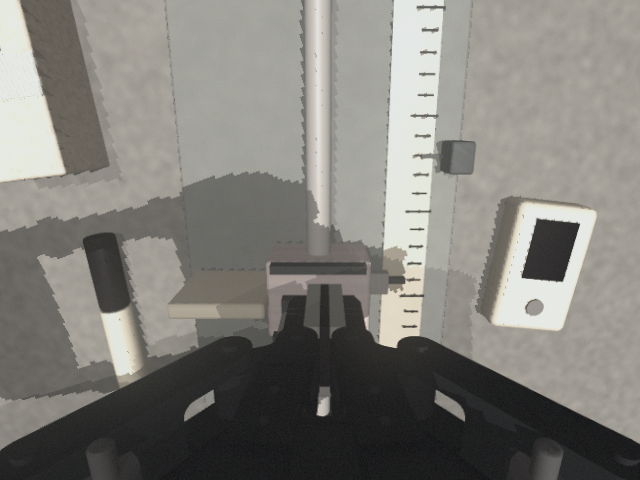

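The carriage is moving at about 5.6 N. The pointer is now at (396,280), well short of the clip at (458,157).

Emit:
arm_command --rows '[{"delta_rot": [0, 0, 0], "xyz": [0, 0.004, 0], "gripper": 0}, {"delta_rot": [0, 0, 0], "xyz": [0, 0.004, 0], "gripper": 0}, {"delta_rot": [0, 0, 0], "xyz": [0, 0.004, 0], "gripper": 0}, {"delta_rot": [0, 0, 0], "xyz": [0, 0.004, 0], "gripper": 0}, {"delta_rot": [0, 0, 0], "xyz": [0, 0.004, 0], "gripper": 0}, {"delta_rot": [0, 0, 0], "xyz": [0, 0.004, 0], "gripper": 0}, {"delta_rot": [0, 0, 0], "xyz": [0, 0.004, 0], "gripper": 0}, {"delta_rot": [0, 0, 0], "xyz": [0, 0, 0], "gripper": 0}]'

```text
time: 5.75
tool_pos: [0.5203, -0.1058, 0.0732]
tcp_rot: [-3.094, 0.537, 0.0]
wrist_force: [1.2, 4.2, -1.4]
width: -0.005
```

```bash
python3 - <<'E'
from h import *
st()
E
```

```text
t 5.75 gauge xy 0.0003 -0.0572 z 0.0732 F gx,gy,z -0.25 4.36 -1.35 w -0.005 q [-0.25  0.15  2.06  0.    0.94  0.09]
```

Emit:
arm_command --rows '[{"delta_rot": [0, 0, 0], "xyz": [0, 0.001, 0], "gripper": 0}, {"delta_rot": [0, 0, 0], "xyz": [0, 0.001, 0], "gripper": 0}, {"delta_rot": [0, 0, 0], "xyz": [0, 0.001, 0], "gripper": 0}, {"delta_rot": [0, 0, 0], "xyz": [0, 0.001, 0], "gripper": 0}, {"delta_rot": [0, 0, 0], "xyz": [0, 0.001, 0], "gripper": 0}, {"delta_rot": [0, 0, 0], "xyz": [0, 0.001, 0], "gripper": 0}, {"delta_rot": [0, 0, 0], "xyz": [0, 0.001, 0], "gripper": 0}, {"delta_rot": [0, 0, 0], "xyz": [0, 0.001, 0], "gripper": 0}]'

```text
time: 6.55
tool_pos: [0.5177, -0.113, 0.0732]
tcp_rot: [-3.094, 0.536, 0.0]
wrist_force: [1.7, 5.4, -1.1]
width: 0.001
```

```bash
python3 - <<'E'
from h import *
st()
E
```

```text
t 6.55 gauge xy 0.0003 -0.0649 z 0.0732 F gx,gy,z -0.23 5.69 -1.13 w 0.001 q [-0.26  0.15  2.06  0.    0.93  0.08]
```

Emit:
arm_command --rows '[{"delta_rot": [0, 0, 0], "xyz": [0, 0.001, 0], "gripper": 0}, {"delta_rot": [0, 0, 0], "xyz": [0, 0.001, 0], "gripper": 0}, {"delta_rot": [0, 0, 0], "xyz": [0, 0.001, 0], "gripper": 0}]'

```text
time: 6.85
tool_pos: [0.5167, -0.1159, 0.0732]
tcp_rot: [-3.094, 0.536, 0.0]
wrist_force: [2.0, 5.3, -1.2]
width: -0.0
```

Emit:
arm_command --rows '[{"delta_rot": [0, 0, 0], "xyz": [0, 0.001, 0], "gripper": 0}, {"delta_rot": [0, 0, 0], "xyz": [0, 0.001, 0], "gripper": 0}, {"delta_rot": [0, 0, 0], "xyz": [0, 0.001, 0], "gripper": 0}]'

```text
time: 7.15
tool_pos: [0.5157, -0.1187, 0.0732]
tcp_rot: [-3.095, 0.536, 0.0]
wrist_force: [1.9, 5.3, -1.8]
width: -0.002
```

```bash
python3 - <<'E'
from h import *
st()
c=grab('top');save(cv2.resize(c['pixels'][175:335,230:430],None,fx=4,fy=3.75,interpolation=cv2.INTER_CUBIC),'top5.png')
c=grab('scene');save(cv2.resize(c['pixels'][180:320,215:405],None,fx=4,fy=4),'scene5.png')
E
```

```text
t 7.15 gauge xy 0.0003 -0.0709 z 0.0732 F gx,gy,z -0.02 5.63 -1.83 w -0.002 q [-0.27  0.15  2.06  0.    0.93  0.07]
```

View pics/scene5.png

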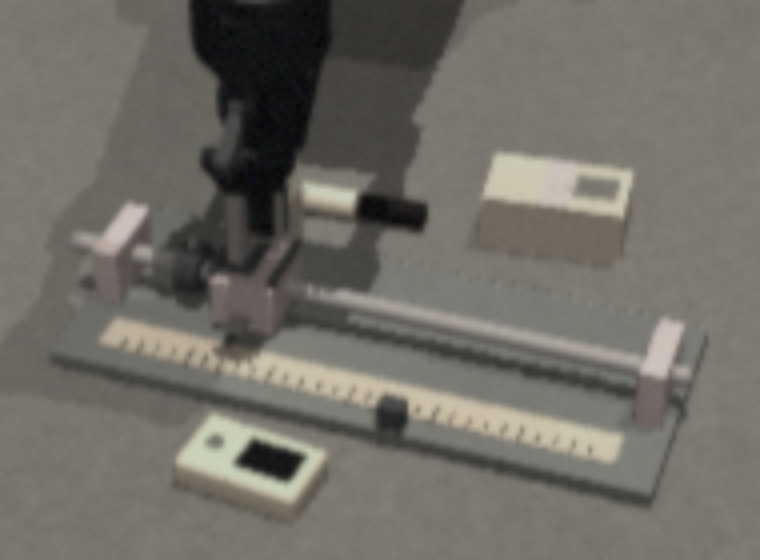

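The carriage's left edge is at about (213,295) and the collar's near edge at about (203,270), so the gap is small. I'm creeping on.

Emit:
arm_command --rows '[{"delta_rot": [0, 0, 0], "xyz": [0, 0.001, 0], "gripper": 0}, {"delta_rot": [0, 0, 0], "xyz": [0, 0.001, 0], "gripper": 0}]'

```text
time: 7.45
tool_pos: [0.515, -0.1207, 0.0732]
tcp_rot: [-3.095, 0.536, 0.0]
wrist_force: [2.2, 5.5, -1.2]
width: 0.002
```

Emit:
arm_command --rows '[{"delta_rot": [0, 0, 0], "xyz": [0, 0.001, 0], "gripper": 0}, {"delta_rot": [0, 0, 0], "xyz": [0, 0.001, 0], "gripper": 0}]'

```text
time: 7.65
tool_pos: [0.5143, -0.1226, 0.0732]
tcp_rot: [-3.095, 0.536, 0.0]
wrist_force: [2.0, 5.0, -0.7]
width: -0.001
```

Emit:
arm_command --rows '[{"delta_rot": [0, 0, 0], "xyz": [0, 0.001, 0], "gripper": 0}, {"delta_rot": [0, 0, 0], "xyz": [0, 0.001, 0], "gripper": 0}]'

```text
time: 7.85
tool_pos: [0.5136, -0.1245, 0.0732]
tcp_rot: [-3.095, 0.536, 0.0]
wrist_force: [1.7, 6.2, -0.3]
width: -0.001
```

Emit:
arm_command --rows '[{"delta_rot": [0, 0, 0], "xyz": [0, 0.001, 0], "gripper": 0}, {"delta_rot": [0, 0, 0], "xyz": [0, 0.0005, 0], "gripper": 0}]'

```text
time: 8.05
tool_pos: [0.513, -0.1259, 0.0731]
tcp_rot: [-3.095, 0.536, 0.0]
wrist_force: [1.9, 4.1, -1.2]
width: -0.002
```

Emit:
arm_command --rows '[{"delta_rot": [0, 0, 0], "xyz": [0, 0.001, 0], "gripper": 0}, {"delta_rot": [0, 0, 0], "xyz": [0, 0.0005, 0], "gripper": 0}]'

```text
time: 8.25
tool_pos: [0.5126, -0.1273, 0.0732]
tcp_rot: [-3.095, 0.536, 0.0]
wrist_force: [1.3, 5.3, -0.6]
width: -0.0
```

Emit:
arm_command --rows '[{"delta_rot": [0, 0, 0], "xyz": [0, 0.001, 0], "gripper": 0}, {"delta_rot": [0, 0, 0], "xyz": [0, 0.0005, 0], "gripper": 0}]'

```text
time: 8.45
tool_pos: [0.512, -0.1288, 0.0731]
tcp_rot: [-3.095, 0.536, 0.0]
wrist_force: [2.0, 4.7, 0.1]
width: -0.004
```

Emit:
arm_command --rows '[{"delta_rot": [0, 0, 0], "xyz": [0, 0.001, 0], "gripper": 0}, {"delta_rot": [0, 0, 0], "xyz": [0, 0.0005, 0], "gripper": 0}]'

```text
time: 8.65
tool_pos: [0.5115, -0.1302, 0.0732]
tcp_rot: [-3.095, 0.536, 0.0]
wrist_force: [2.4, 5.1, -1.3]
width: 0.001
```

Emit:
arm_command --rows '[{"delta_rot": [0, 0, 0], "xyz": [0, 0.001, 0], "gripper": 0}, {"delta_rot": [0, 0, 0], "xyz": [0, 0.0005, 0], "gripper": 0}]'

```text
time: 8.85
tool_pos: [0.5112, -0.131, 0.0732]
tcp_rot: [-3.094, 0.537, 0.0]
wrist_force: [2.9, 7.8, -1.8]
width: 0.009
```

Emit:
arm_command --rows '[{"delta_rot": [0, 0, 0], "xyz": [0, 0.0005, 0], "gripper": 0}, {"delta_rot": [0, 0, 0], "xyz": [0, 0, 0], "gripper": 0}]'

```text
time: 9.05
tool_pos: [0.5112, -0.131, 0.0732]
tcp_rot: [-3.093, 0.537, -0.0]
wrist_force: [2.9, 8.7, -0.1]
width: -0.004
```

```bash
python3 - <<'E'
from h import *
st()
E
```

```text
t 9.05 gauge xy 0.0003 -0.084 z 0.0732 F gx,gy,z -0.16 9.16 -0.07 w -0.004 q [-0.3   0.14  2.06  0.    0.93  0.04]
```

Emit:
arm_command --rows '[{"delta_rot": [0, 0, 0], "xyz": [0, 0.0005, 0], "gripper": 0}, {"delta_rot": [0, 0, 0], "xyz": [0, 0.0005, 0], "gripper": 0}]'

```text
time: 9.25
tool_pos: [0.5112, -0.1312, 0.0732]
tcp_rot: [-3.091, 0.537, -0.001]
wrist_force: [5.2, 13.1, -0.8]
width: -0.0
```

```bash
python3 - <<'E'
from h import *
st()
E
```

```text
t 9.25 gauge xy 0.0003 -0.0842 z 0.0732 F gx,gy,z 0.46 14.04 -0.78 w -0.0 q [-0.3   0.14  2.07  0.    0.93  0.04]
```

Force is 14 N along the travel and the carriage isn't moving. I'm holding it there for 0.6 s.

Emit:
arm_command --rows '[{"delta_rot": [0, 0, 0], "xyz": [0, 0, 0], "gripper": 0}, {"delta_rot": [0, 0, 0], "xyz": [0, 0, 0], "gripper": 0}, {"delta_rot": [0, 0, 0], "xyz": [0, 0, 0], "gripper": 0}]'

```text
time: 9.55
tool_pos: [0.5112, -0.1312, 0.0732]
tcp_rot: [-3.091, 0.537, -0.001]
wrist_force: [5.1, 11.8, -1.3]
width: -0.002
```

Emit:
arm_command --rows '[{"delta_rot": [0, 0, 0], "xyz": [0, 0, 0], "gripper": 0}, {"delta_rot": [0, 0, 0], "xyz": [0, 0, 0], "gripper": 0}, {"delta_rot": [0, 0, 0], "xyz": [0, 0, 0], "gripper": 0}]'

```text
time: 9.85
tool_pos: [0.5112, -0.1311, 0.0732]
tcp_rot: [-3.092, 0.537, -0.001]
wrist_force: [3.5, 10.9, -1.7]
width: 0.005
```

```bash
python3 - <<'E'
from h import *
s,p,Rt=st()
c=grab('scene');save(cv2.resize(c['pixels'][180:320,215:405],None,fx=4,fy=4),'scene6.png')
c=grab('wrist');save(c['pixels'],'wrist6.png')
E
```

```text
t 9.85 gauge xy 0.0003 -0.0842 z 0.0732 F gx,gy,z -0.39 11.47 -1.71 w 0.005 q [-0.3   0.14  2.07  0.    0.93  0.04]
```

View pics/scene6.png

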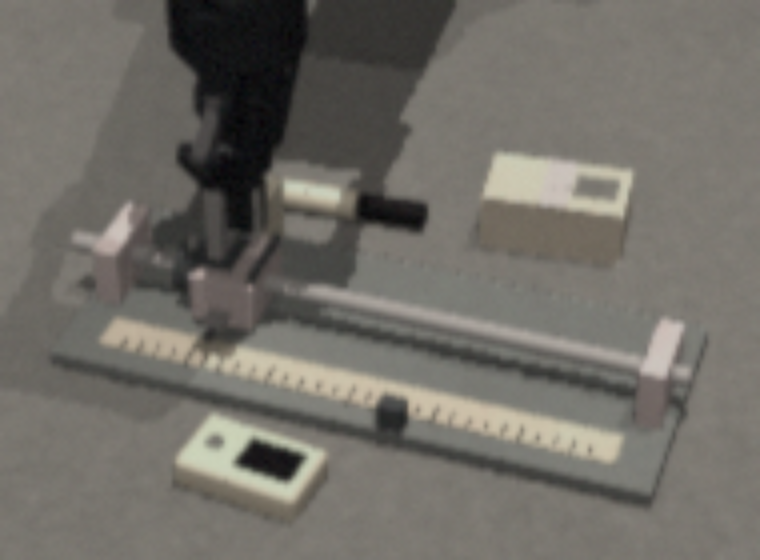

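View pics/wrist6.png

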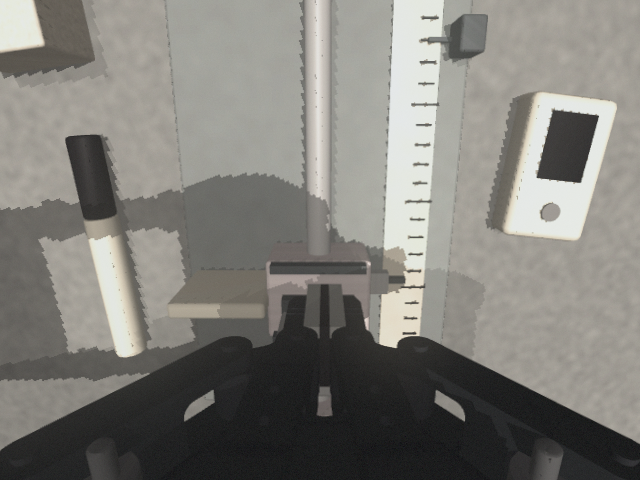

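Emit:
arm_command --rows '[{"delta_rot": [0, 0, 0], "xyz": [0, 0.0004, 0], "gripper": 0}, {"delta_rot": [0, 0, 0], "xyz": [0, 0, 0], "gripper": 0}, {"delta_rot": [0, 0, 0], "xyz": [0, 0, 0], "gripper": 0}, {"delta_rot": [0, 0, 0], "xyz": [0, 0, 0], "gripper": 0}]'

```text
time: 10.35
tool_pos: [0.5112, -0.1312, 0.0732]
tcp_rot: [-3.091, 0.537, -0.001]
wrist_force: [4.8, 13.7, -2.3]
width: 0.001
```

```bash
python3 - <<'E'
from h import *
s,p,Rt=st()
E
```

```text
t 10.35 gauge xy 0.0003 -0.0842 z 0.0732 F gx,gy,z -0.04 14.5 -2.28 w 0.001 q [-0.3   0.14  2.07  0.01  0.93  0.04]
```

Seated at 14.5 N. Next I hop over to the collar side of the tab.

Emit:
arm_command --rows '[{"delta_rot": [0, 0, 0], "xyz": [0, -0.004, 0], "gripper": 0}, {"delta_rot": [0, 0, 0], "xyz": [0, -0.006, 0], "gripper": 0}, {"delta_rot": [0, 0, 0], "xyz": [0, 0, -0.03], "gripper": 0}, {"delta_rot": [0, 0, 0], "xyz": [0, 0, -0.03], "gripper": 0}, {"delta_rot": [0, 0, 0], "xyz": [0, 0, 0], "gripper": 0}, {"delta_rot": [0, 0, 0], "xyz": [0, 0.03, 0], "gripper": 0}, {"delta_rot": [0, 0, 0], "xyz": [0, 0.03, 0], "gripper": 0}, {"delta_rot": [0, 0, 0], "xyz": [0, 0, 0], "gripper": 0}, {"delta_rot": [0, 0, 0], "xyz": [0, 0, 0], "gripper": 0}]'

```text
time: 11.25
tool_pos: [0.493, -0.1814, 0.1328]
tcp_rot: [3.095, -0.539, -0.001]
wrist_force: [0.6, -0.3, 0.5]
width: -0.001
```

```bash
python3 - <<'E'
from h import *
s,p,Rt=st();print(Rt.round(4))
c=grab('wrist');save(c['pixels'],'wrist7.png')
E
```

```text
t 11.25 gauge xy 0.0001 -0.1376 z 0.1328 F gx,gy,z 0.63 -0.05 0.51 w -0.001 q [-0.4   0.07  2.02 -0.    1.05 -0.05]
[[ 9.411e-01 -3.380e-01 -8.000e-04]
 [-3.380e-01 -9.411e-01  1.000e-04]
 [-8.000e-04  2.000e-04 -1.000e+00]]
```

View pics/wrist7.png

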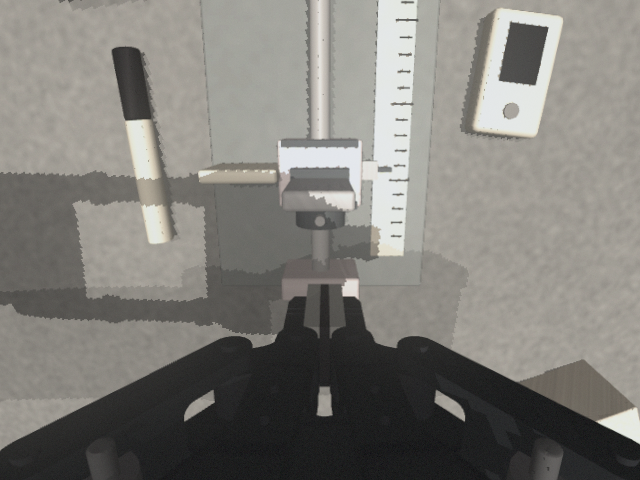

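The tab stands at (320,190) and the fingers are clear behind it. I'm descending and starting the forward push.

Emit:
arm_command --rows '[{"delta_rot": [0, 0, 0], "xyz": [0, 0, 0.03], "gripper": 0}, {"delta_rot": [0, 0, 0], "xyz": [0, 0, 0.03], "gripper": 0}, {"delta_rot": [0, 0, 0], "xyz": [0, 0, 0], "gripper": 0}, {"delta_rot": [0, 0, 0], "xyz": [0, -0.008, 0], "gripper": 0}, {"delta_rot": [0, 0, 0], "xyz": [0, -0.008, 0], "gripper": 0}, {"delta_rot": [0, 0, 0], "xyz": [0, -0.003, 0], "gripper": 0}, {"delta_rot": [0, 0, 0], "xyz": [0, -0.003, 0], "gripper": 0}, {"delta_rot": [0, 0, 0], "xyz": [0, -0.003, 0], "gripper": 0}, {"delta_rot": [0, 0, 0], "xyz": [0, -0.003, 0], "gripper": 0}]'

```text
time: 12.2
tool_pos: [0.5036, -0.1546, 0.0739]
tcp_rot: [3.095, -0.536, 0.002]
wrist_force: [-0.6, -1.3, -0.3]
width: -0.0
```

Emit:
arm_command --rows '[{"delta_rot": [0, 0, 0], "xyz": [0, -0.003, 0], "gripper": 0}, {"delta_rot": [0, 0, 0], "xyz": [0, -0.003, 0], "gripper": 0}, {"delta_rot": [0, 0, 0], "xyz": [0, -0.003, 0], "gripper": 0}, {"delta_rot": [0, 0, 0], "xyz": [0, -0.003, 0], "gripper": 0}, {"delta_rot": [0, 0, 0], "xyz": [0, -0.004, 0], "gripper": 0}, {"delta_rot": [0, 0, 0], "xyz": [0, -0.004, 0], "gripper": 0}, {"delta_rot": [0, 0, 0], "xyz": [0, -0.004, 0], "gripper": 0}]'

```text
time: 12.9
tool_pos: [0.5108, -0.133, 0.0734]
tcp_rot: [3.094, -0.535, -0.001]
wrist_force: [-1.6, -6.5, 1.7]
width: -0.0
```

```bash
python3 - <<'E'
from h import *
s,p,Rt=st();print(Rt.round(4))
c=grab('wrist');save(c['pixels'],'wrist8.png')
E
```

```text
t 12.9 gauge xy 0.0006 -0.086 z 0.0734 F gx,gy,z 0.68 -6.61 1.67 w -0.0 q [-0.3   0.14  2.06 -0.    0.93  0.04]
[[ 9.419e-01 -3.360e-01 -7.000e-04]
 [-3.360e-01 -9.419e-01 -2.000e-03]
 [ 0.000e+00  2.100e-03 -1.000e+00]]
```

View pics/wrist8.png

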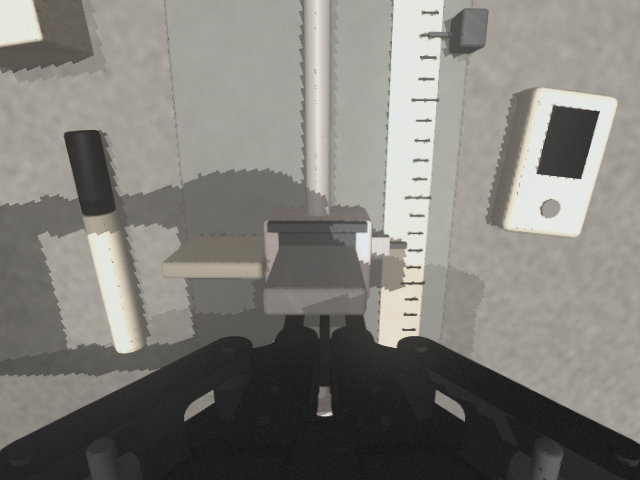

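The carriage is moving forward at 6.6 N. The pointer tip is at (404,245) and the clip at (468,30).

Emit:
arm_command --rows '[{"delta_rot": [0, 0, 0], "xyz": [0, -0.005, 0], "gripper": 0}, {"delta_rot": [0, 0, 0], "xyz": [0, -0.005, 0], "gripper": 0}, {"delta_rot": [0, 0, 0], "xyz": [0, -0.005, 0], "gripper": 0}, {"delta_rot": [0, 0, 0], "xyz": [0, -0.005, 0], "gripper": 0}, {"delta_rot": [0, 0, 0], "xyz": [0, -0.005, 0], "gripper": 0}, {"delta_rot": [0, 0, 0], "xyz": [0, -0.005, 0], "gripper": 0}, {"delta_rot": [0, 0, 0], "xyz": [0, -0.005, 0], "gripper": 0}, {"delta_rot": [0, 0, 0], "xyz": [0, -0.005, 0], "gripper": 0}, {"delta_rot": [0, 0, 0], "xyz": [0, -0.005, 0], "gripper": 0}, {"delta_rot": [0, 0, 0], "xyz": [0, -0.005, 0], "gripper": 0}, {"delta_rot": [0, 0, 0], "xyz": [0, -0.005, 0], "gripper": 0}, {"delta_rot": [0, 0, 0], "xyz": [0, -0.005, 0], "gripper": 0}]'

```text
time: 14.15
tool_pos: [0.5311, -0.0764, 0.0734]
tcp_rot: [3.094, -0.535, -0.0]
wrist_force: [-1.4, -5.7, 2.0]
width: -0.001
```

Emit:
arm_command --rows '[{"delta_rot": [0, 0, 0], "xyz": [0, -0.005, 0], "gripper": 0}, {"delta_rot": [0, 0, 0], "xyz": [0, -0.005, 0], "gripper": 0}, {"delta_rot": [0, 0, 0], "xyz": [0, -0.005, 0], "gripper": 0}, {"delta_rot": [0, 0, 0], "xyz": [0, -0.003, 0], "gripper": 0}, {"delta_rot": [0, 0, 0], "xyz": [0, 0, 0], "gripper": 0}]'

```text
time: 14.65
tool_pos: [0.5374, -0.0589, 0.0734]
tcp_rot: [3.095, -0.535, 0.0]
wrist_force: [-1.7, -3.7, 2.6]
width: 0.004
```

```bash
python3 - <<'E'
from h import *
s,p,Rt=st();print(Rt.round(4))
c=grab('wrist');save(c['pixels'],'wrist9.png')
E
```

```text
t 14.65 gauge xy 0.0007 -0.0073 z 0.0734 F gx,gy,z -0.38 -4.02 2.65 w 0.004 q [-0.15  0.17  2.04 -0.    0.94  0.19]
[[ 9.419e-01 -3.360e-01 -1.000e-04]
 [-3.360e-01 -9.419e-01 -9.000e-04]
 [ 2.000e-04  9.000e-04 -1.000e+00]]
```

View pics/wrist9.png

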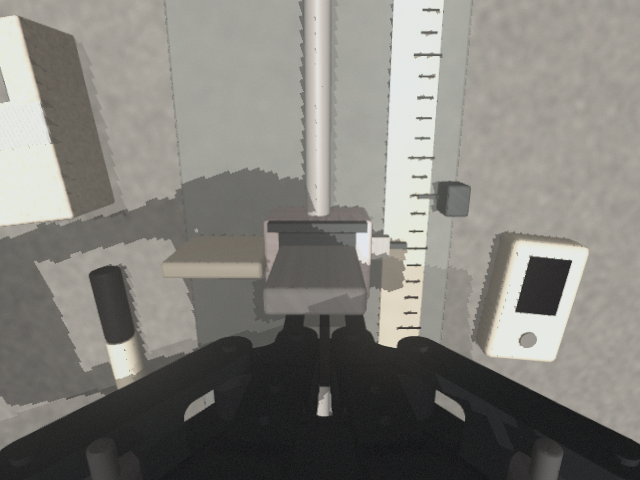

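```bash
python3 - <<'E'
from h import *
c=dict(np.load('wrist.npz'))
save(cv2.resize(c['pixels'][170:270,360:490],None,fx=6,fy=6,interpolation=cv2.INTER_CUBIC),'w9c.png')
W=pts(c);G=np.stack([(W[...,:2]-O)@EX,(W[...,:2]-O)@EY,W[...,2]],-1)
for u,v in [(400,245),(404,245),(395,245),(380,245),(455,190),(455,198),(440,196),(430,196),(422,196)]: print(u,v,G[v,u].round(4))
x,y,z=np.moveaxis(G,-1,0)
print('z map clip cols 436..470'); 
for v in range(178,222,2): print(v,(z[v,434:472:3]*1000).round(0), (y[v,450]*1000).round(1))
E
```

```text
400 245 [0.0404 0.0028 0.0242]
404 245 [0.0426 0.0028 0.0241]
395 245 [0.0375 0.0032 0.0253]
380 245 [0.0291 0.0043 0.0287]
455 190 [0.0645 0.0334 0.0313]
455 198 [0.0655 0.0291 0.0295]
440 196 [0.0608 0.0284 0.0201]
430 196 [0.056  0.0281 0.0184]
422 196 [0.052  0.028  0.0176]
z map clip cols 436..470
178 [14. 13. 13. 13. 13. 12. 13. 12.  1.  0.  2.  0. -0.] 37.0
180 [13. 13. 13. 13. 12. 12. 12. 12.  1.  0.  0.  2.  1.] 35.6
182 [12. 13. 16. 17. 20. 18. 18. 18. 17.  1.  2.  2.  1.] 35.4
184 [13. 13. 18. 21. 24. 26. 24. 26. 24. 25. 25.  1.  1.] 35.6
186 [12. 13. 19. 24. 28. 30. 29. 31. 30. 31. 30. 30.  1.] 35.2
188 [13. 12. 19. 25. 29. 30. 31. 30. 30. 31. 31. 31. 30.] 34.3
190 [13. 13. 20. 26. 29. 30. 30. 31. 30. 31. 32. 30. 29.] 33.2
192 [12. 14. 20. 24. 30. 31. 30. 31. 30. 31. 31. 31. 31.] 32.2
194 [17. 17. 20. 24. 29. 32. 31. 32. 31. 31. 31. 30.  2.] 31.2
196 [16. 18. 20. 26. 30. 31. 30. 30. 31. 32. 29. 31.  1.] 30.6
198 [18. 17. 20. 26. 31. 31. 30. 29. 31. 30. 31. 31.  1.] 29.1
200 [13. 15. 21. 25. 31. 30. 30. 31. 31. 31. 31. 30.  1.] 28.2
202 [12. 15. 21. 25. 30. 29. 31. 30. 30. 32. 30. 31.  1.] 27.2
204 [11. 16. 22. 26. 29. 30. 30. 31. 30. 30. 29. 30.  1.] 26.2
206 [12. 17. 22. 27. 30. 31. 32. 30. 32. 31. 31. 31.  0.] 25.3
208 [13. 17. 22. 27. 31. 30. 30. 30. 30. 30. 31. 30.  0.] 24.2
210 [12. 13. 22. 27. 30. 30. 31. 32. 31. 30. 31. 30. -0.] 23.3
212 [12. 13. 13. 28. 31. 32. 31. 30. 30. 31. 30. 31.  0.] 22.1
214 [13. 13. 13. 12. 30. 30. 30. 33. 31. 31. 31. 29.  2.] 21.1
216 [12. 13. 11. 13. 13. 13. 13.  1.  1. nan  1.  1. -0.] 16.2
218 [13. 12. 12. 14. 12. 13. 12.  1. -0.  1.  1.  1. -0.] 14.9
220 [11. 12. 12. 13. 13. 12. 12.  0.  0. -0.  0.  0.  1.] 13.5
```

View pics/w9c.png

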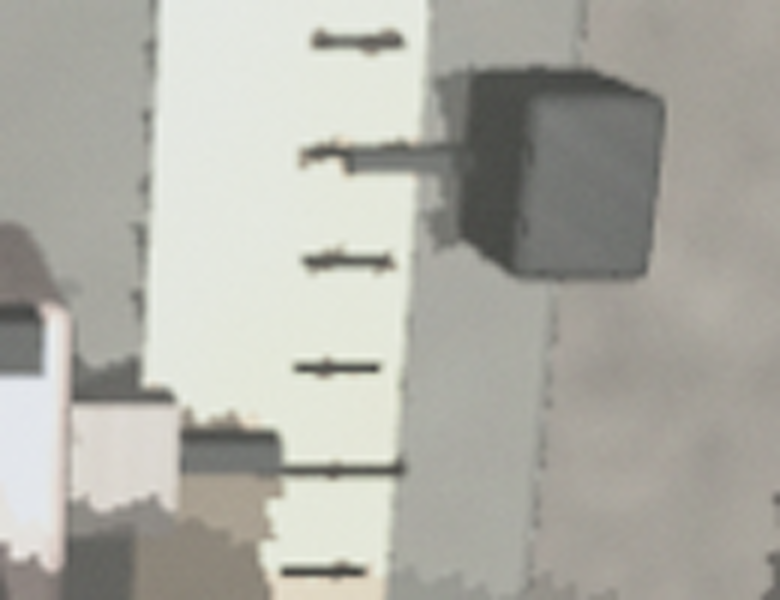

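The zoom shows the ridge bar reaching out from the clip over the scale at rows 195-199 near column 427. The pointer's top face is at rows 243-249, columns 392-406.

```bash
cat >> h.py <<'E'
def ray(c,uv,z):
    K=np.asarray(c['intrinsics']);D=np.asarray(c['dist_coeffs'],float)
    n=cv2.undistortPoints(np.array([[uv]],float),K,D)[0,0]
    T=np.linalg.inv(np.asarray(c['camera_from_world']));d=T[:3,:3]@np.array([n[0],-n[1],-1]);o=T[:3,3]
    X=o+d*(z-o[2])/d[2]; return np.array([(X[:2]-O)@EX,(X[:2]-O)@EY,z])
E
python3 - <<'E'
from h import *
c=dict(np.load('wrist.npz'))
W=pts(c);G=np.stack([(W[...,:2]-O)@EX,(W[...,:2]-O)@EY,W[...,2]],-1)
print('ptr z', np.nanmedian(G[244:248,393:404,2]),np.nanmedian(G[244:248,393:404,1]), 'ridge z',np.nanmedian(G[196:198,420:434,2]),np.nanmedian(G[196:198,420:434,1]))
for u,v in [(398,242.8),(398,245.7),(398,248.7)]: print('ptr',ray(c,(u,v),.0242).round(4))
for u,v in [(427,195),(427,196.8),(427,198.7)]: print('ridge',ray(c,(u,v),.0175).round(4))
E
```

```text
ptr z 0.024686729677625224 0.002745214698068083 ridge z 0.01758787694384746 0.02765414212883132
ptr [0.0393 0.0041 0.0242]
ptr [0.0394 0.0025 0.0242]
ptr [0.0394 0.0008 0.0242]
ridge [0.0546 0.0285 0.0175]
ridge [0.0547 0.0275 0.0175]
ridge [0.0548 0.0265 0.0175]
```

The pointer is 25 mm short of the ridge. I'll advance 18 mm and measure again.

Emit:
arm_command --rows '[{"delta_rot": [0, 0, 0], "xyz": [0, -0.003, 0], "gripper": 0}, {"delta_rot": [0, 0, 0], "xyz": [0, -0.003, 0], "gripper": 0}, {"delta_rot": [0, 0, 0], "xyz": [0, -0.003, 0], "gripper": 0}, {"delta_rot": [0, 0, 0], "xyz": [0, -0.003, 0], "gripper": 0}, {"delta_rot": [0, 0, 0], "xyz": [0, -0.003, 0], "gripper": 0}, {"delta_rot": [0, 0, 0], "xyz": [0, -0.002, 0], "gripper": 0}, {"delta_rot": [0, 0, 0], "xyz": [0, -0.001, 0], "gripper": 0}, {"delta_rot": [0, 0, 0], "xyz": [0, 0, 0], "gripper": 0}]'

```text
time: 15.5
tool_pos: [0.5434, -0.042, 0.0734]
tcp_rot: [3.095, -0.536, 0.0]
wrist_force: [-0.7, -4.0, 2.9]
width: 0.0
```

```bash
python3 - <<'E'
from h import *
s,p,Rt=st()
c=grab('wrist');save(cv2.resize(c['pixels'][190:290,360:490],None,fx=6,fy=6,interpolation=cv2.INTER_CUBIC),'w10.png')
E
```

```text
t 15.5 gauge xy 0.0007 0.0107 z 0.0734 F gx,gy,z 0.68 -3.99 2.88 w 0.0 q [-0.12  0.17  2.03 -0.    0.94  0.22]
```

View pics/w10.png

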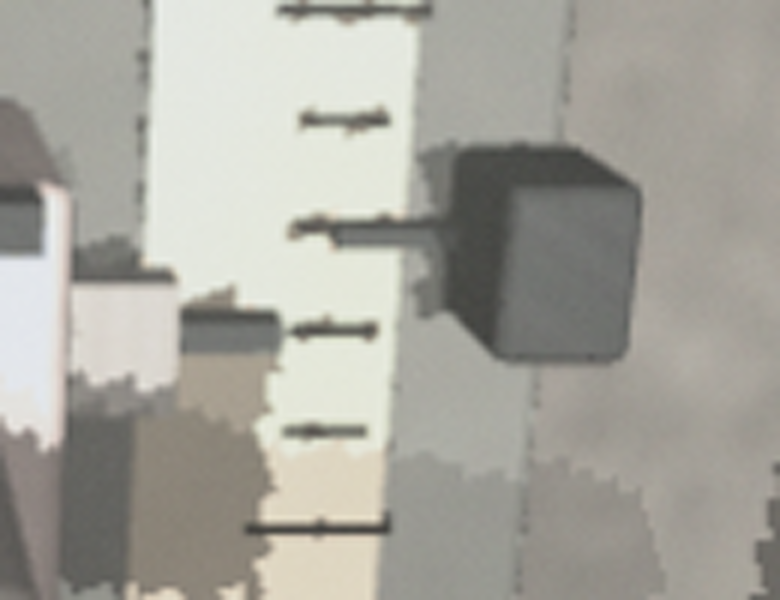

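The pointer's top face is at rows 243.3-248.7 and the ridge's top face at rows 228-231.

```bash
python3 - <<'E'
from h import *
c=dict(np.load('wrist.npz'))
W=pts(c);G=np.stack([(W[...,:2]-O)@EX,(W[...,:2]-O)@EY,W[...,2]],-1)
print(np.nanmedian(G[245:248,393:404],axis=(0,1)),np.nanmedian(G[229:231,420:430],axis=(0,1)))
for v in (242.8,245.7,248.7): print('ptr',ray(c,(398,v),.0242).round(4))
for v in (228,229.5,231): print('ridge',ray(c,(424,v),.0175).round(4))
# clip centre from top face z~.0305 corners
for v in (190+185/6,190+360/6): print('clip',ray(c,(360+570/6,v),.030).round(4))
E
```

```text
[0.03914859 0.02043699 0.02467385] [0.05453777 0.02758588 0.01786706]
ptr [0.0393 0.022  0.0242]
ptr [0.0394 0.0204 0.0242]
ptr [0.0395 0.0188 0.0242]
ridge [0.0544 0.0284 0.0175]
ridge [0.0544 0.0276 0.0175]
ridge [0.0545 0.0267 0.0175]
clip [0.0665 0.0355 0.03  ]
clip [0.068  0.0199 0.03  ]
```

The gap is 7.2 mm, and the ridge and clip centre agree at 27.6-27.7. I'll go 5.5 mm slowly.

Emit:
arm_command --rows '[{"delta_rot": [0, 0, 0], "xyz": [0, -0.001, 0], "gripper": 0}, {"delta_rot": [0, 0, 0], "xyz": [0, -0.001, 0], "gripper": 0}, {"delta_rot": [0, 0, 0], "xyz": [0, -0.001, 0], "gripper": 0}, {"delta_rot": [0, 0, 0], "xyz": [0, -0.001, 0], "gripper": 0}, {"delta_rot": [0, 0, 0], "xyz": [0, -0.001, 0], "gripper": 0}, {"delta_rot": [0, 0, 0], "xyz": [0, -0.0005, 0], "gripper": 0}, {"delta_rot": [0, 0, 0], "xyz": [0, 0, 0], "gripper": 0}]'

```text
time: 16.25
tool_pos: [0.5453, -0.0366, 0.0734]
tcp_rot: [3.095, -0.536, 0.0]
wrist_force: [0.0, -5.5, 3.3]
width: 0.0
```

```bash
python3 - <<'E'
from h import *
s,p,Rt=st()
c=grab('wrist');save(cv2.resize(c['pixels'][190:290,360:490],None,fx=6,fy=6,interpolation=cv2.INTER_CUBIC),'w11.png')
E
```

```text
t 16.25 gauge xy 0.0007 0.0163 z 0.0734 F gx,gy,z 1.9 -5.18 3.28 w 0.0 q [-0.11  0.18  2.03 -0.    0.94  0.23]
```

View pics/w11.png

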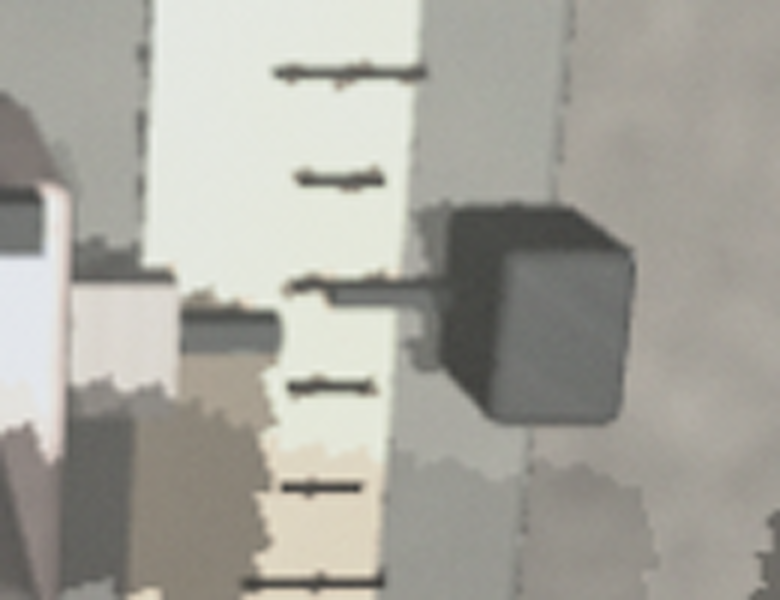

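```bash
python3 - <<'E'
from h import *
c=dict(np.load('wrist.npz'))
W=pts(c);G=np.stack([(W[...,:2]-O)@EX,(W[...,:2]-O)@EY,W[...,2]],-1)
print(np.nanmedian(G[245:248,393:404],axis=(0,1)),np.nanmedian(G[239:241,418:430],axis=(0,1)))
for v in (243,245.8,248.7): print('ptr',ray(c,(398,v),.0242).round(4))
for v in (238,239.4,240.7): print('ridge',ray(c,(422,v),.0175).round(4))
for v in (190+250/6,190+422/6): print('clip',ray(c,(360+565/6,v),.030).round(4))
c=grab('top');save(cv2.resize(c['pixels'][175:335,230:430],None,fx=4,fy=3.75,interpolation=cv2.INTER_CUBIC),'top11.png')
E
```

```text
[0.03945613 0.02607903 0.02467391] [0.05447569 0.02746008 0.01754075]
ptr [0.0393 0.0276 0.0242]
ptr [0.0394 0.026  0.0242]
ptr [0.0395 0.0244 0.0242]
ridge [0.0537 0.0284 0.0175]
ridge [0.0537 0.0276 0.0175]
ridge [0.0538 0.0268 0.0175]
clip [0.0666 0.0354 0.03  ]
clip [0.0681 0.0198 0.03  ]
```

The gap is 1.5 mm, so I'll move the last 1.3 mm.

Emit:
arm_command --rows '[{"delta_rot": [0, 0, 0], "xyz": [0, -0.0005, 0], "gripper": 0}, {"delta_rot": [0, 0, 0], "xyz": [0, -0.0005, 0], "gripper": 0}, {"delta_rot": [0, 0, 0], "xyz": [0, -0.0003, 0], "gripper": 0}, {"delta_rot": [0, 0, 0], "xyz": [0, 0, 0], "gripper": 0}, {"delta_rot": [0, 0, 0], "xyz": [0, 0, 0], "gripper": 0}]'

```text
time: 16.85
tool_pos: [0.5457, -0.0354, 0.0734]
tcp_rot: [3.095, -0.536, 0.0]
wrist_force: [-0.7, -4.6, 2.9]
width: 0.002
```

```bash
python3 - <<'E'
from h import *
s,p,Rt=st()
c=grab('wrist');save(cv2.resize(c['pixels'][190:290,360:490],None,fx=6,fy=6,interpolation=cv2.INTER_CUBIC),'w12.png')
W=pts(c);G=np.stack([(W[...,:2]-O)@EX,(W[...,:2]-O)@EY,W[...,2]],-1)
print(np.nanmedian(G[245:248,393:404],axis=(0,1)))
for v in (243,245.8,248.7): print('ptr',ray(c,(398,v),.0242).round(4))
for v in range(236,250): print('v',v,ray(c,(422,v),.0175)[1].round(4))
E
```

```text
t 16.85 gauge xy 0.0006 0.0176 z 0.0734 F gx,gy,z 0.89 -4.56 2.89 w 0.002 q [-0.11  0.18  2.03 -0.    0.94  0.23]
[0.03935296 0.02733177 0.02470743]
ptr [0.0393 0.0289 0.0242]
ptr [0.0394 0.0273 0.0242]
ptr [0.0395 0.0257 0.0242]
v 236 0.0308
v 237 0.0303
v 238 0.0297
v 239 0.0291
v 240 0.0286
v 241 0.028
v 242 0.0274
v 243 0.0268
v 244 0.0263
v 245 0.0257
v 246 0.0251
v 247 0.0245
v 248 0.024
v 249 0.0234
```

View pics/w12.png

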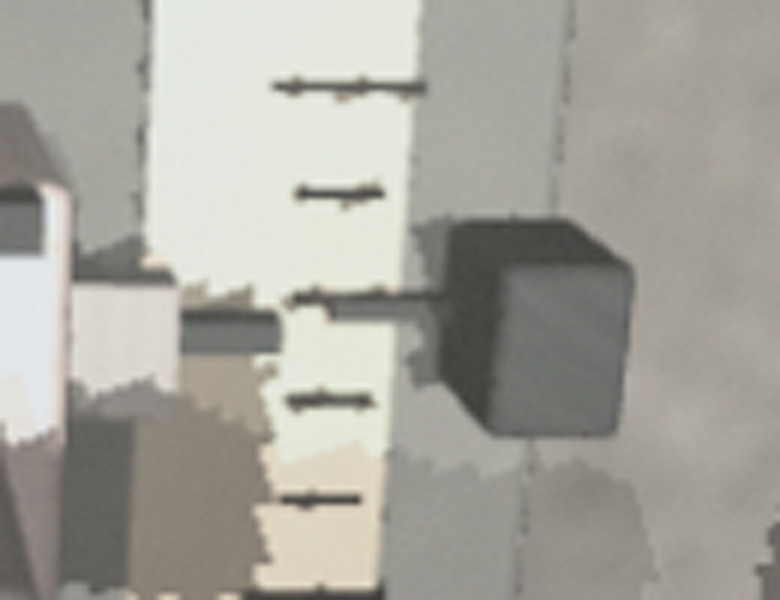

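The ridge centre at row 241.7 works out to y 27.6 and the pointer centre to 27.3, so it is on the mark. I'm backing off straight and lifting.

Emit:
arm_command --rows '[{"delta_rot": [0, 0, 0], "xyz": [0, 0.003, 0], "gripper": 0}, {"delta_rot": [0, 0, 0], "xyz": [0, 0.008, 0], "gripper": 0}, {"delta_rot": [0, 0, 0], "xyz": [0, 0.01, 0], "gripper": 0}, {"delta_rot": [0, 0, 0], "xyz": [0, 0.009, 0], "gripper": 0}, {"delta_rot": [0, 0, 0], "xyz": [0, 0, 0], "gripper": 0}, {"delta_rot": [0, 0, 0], "xyz": [0, 0, -0.04], "gripper": 0}, {"delta_rot": [0, 0, 0], "xyz": [0, 0, -0.04], "gripper": 0}, {"delta_rot": [0, 0, 0], "xyz": [0, 0, 0], "gripper": 0}, {"delta_rot": [0, 0, 0], "xyz": [0, 0, 0], "gripper": 0}]'

```text
time: 17.8
tool_pos: [0.5367, -0.0636, 0.1549]
tcp_rot: [-3.095, 0.537, -0.005]
wrist_force: [-0.1, 0.2, 0.1]
width: -0.004
```

```bash
python3 - <<'E'
from h import *
s,p,Rt=st()
c=grab('wrist');save(c['pixels'],'w13.png')
W=pts(c);G=np.stack([(W[...,:2]-O)@EX,(W[...,:2]-O)@EY,W[...,2]],-1);x,y,z=np.moveaxis(G,-1,0)
def rep(n,mm):
    q=G[mm];print(n,len(q),np.percentile(q,2,0).round(4),np.percentile(q,98,0).round(4),np.median(q,0).round(4))
rep('clip',(z>.028)&(z<.034)&(x>.058)&(x<.08)&(y>0)&(y<.08))
rep('ptr',(z>.0225)&(z<.027)&(x>.034)&(x<.046)&(abs(y-.027)<.015))
rep('ridge',(z>.0155)&(z<.0195)&(x>.05)&(x<.057)&(abs(y-.027)<.015))
rep('tab',(z>.101)&(z<.108)&(y>0)&(abs(x)<.022))
rep('carrrim',(z>.0445)&(z<.053)&(abs(y-.028)<.03)&(abs(x)<.0235))
save(cv2.resize(c['pixels'][100:260,260:460],None,fx=4,fy=3.75,interpolation=cv2.INTER_CUBIC),'w13c.png')
E
```

```text
t 17.8 gauge xy 0.0016 -0.0119 z 0.1549 F gx,gy,z -0.16 0.2 0.07 w -0.004 q [-0.16  0.07  1.98  0.    1.09  0.18]
clip 375 [0.0606 0.0207 0.0287] [0.0721 0.0352 0.032 ] [0.0662 0.0283 0.0306]
ptr 63 [0.0351 0.0263 0.023 ] [0.0437 0.0291 0.0259] [0.0394 0.0277 0.0244]
ridge 30 [0.0506 0.0268 0.0157] [0.0568 0.029  0.0191] [0.0535 0.0277 0.0174]
tab 1310 [-0.019   0.0289  0.1029] [0.0134 0.0386 0.1064] [-0.0028  0.034   0.1048]
carrrim 1433 [-0.0228  0.0114  0.048 ] [0.0218 0.0471 0.0512] [0.0053 0.018  0.0496]
```

View pics/w13.png

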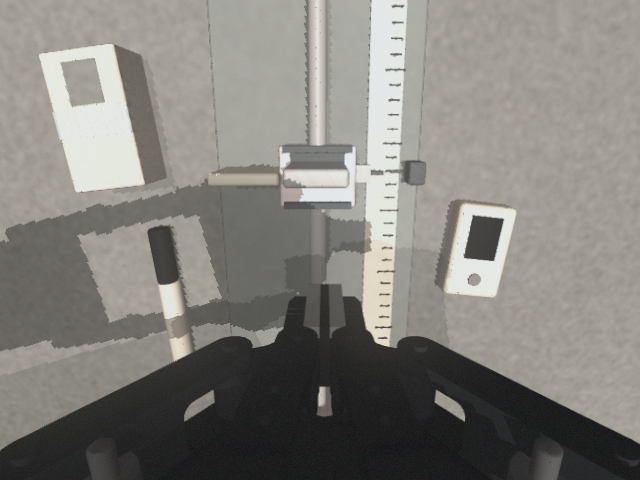

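View pics/w13c.png

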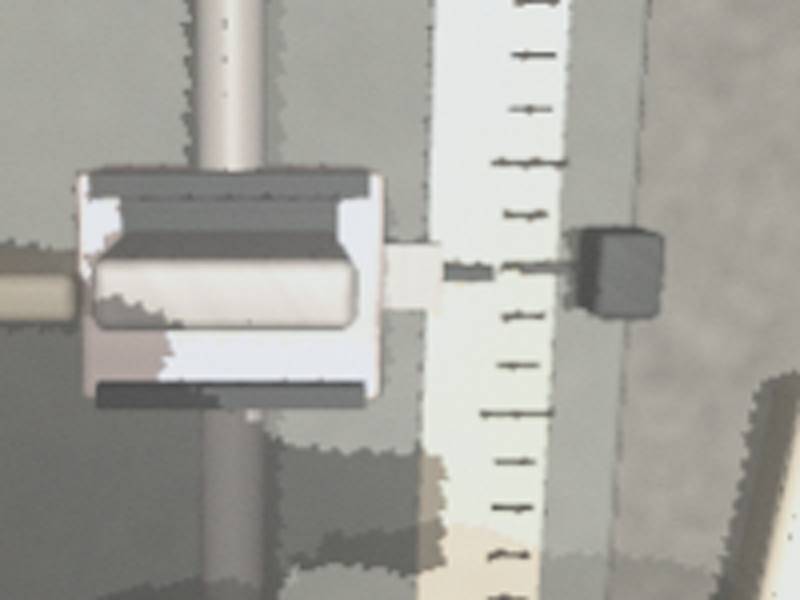

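The pointer at (378,172) lines up with the ridge at (393,171): both measure y = 27.7 mm. The tab is about 6 mm forward of the carriage middle, and the robot touches nothing.

```bash
python3 - <<'E'
from h import *
st(); print(bot.finish_job())
E
```

```text
t 17.85 gauge xy 0.0003 -0.0121 z 0.1532 F gx,gy,z -0.38 0.48 -0.67 w -0.0 q [-0.16  0.07  1.98  0.    1.09  0.18]
the job is handed in; nothing more can be done
None
```

The carton stop is set on the mark and the job is handed in, at about 18 s of the 67 s allowed. `finish_job` reports no verdict, so what follows is from my own measurements.

**Seating:** With the gripper shut, I pushed the tab back until the carriage stopped moving against the collar. I held it there at about 11 to 14.5 N for roughly 1 s. The wrist force sagged to 11.5 N during the hold, just under your 12 N, so I nudged it back to 14.5 N before letting go. No reading went above 14.5 N, but I only read the force at the end of each move.

**Setting:** I crossed over the tab and pushed it forward at 4 to 6.6 N, approaching the mark only from the collar side in shrinking steps.

**Last checks, after backing off and lifting clear:**
- **Pointer:** it was at y = 27.7 mm and the mark's ridge at 27.7 mm. The clip's middle read 28.3 mm, so the pointer was 0 to 0.6 mm from the mark.
- **Tab:** it was about 6 mm forward of the carriage's middle, so the play was taken up forwards.
- **Robot:** wrist force was near zero, with nothing touched.
- **Bystanders:** none looked moved in the pictures, but I did not measure them. The final picture showed only the carton, logger and marker.

No check failed. Two early move calls were refused for a missing field (`delta_rot`), and nothing moved because of them.

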